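# Sort the loose shop hardware into its sample-marked trays

## Robot

A 7-joint arm with a two-finger parallel gripper is mounted at the origin on the work surface. World frame = base frame: x ahead of the robot, y to its left, z up, the work surface at z = 0. Lengths are in m, angles in rad, forces in N, time in s.
With the tool pointing down it reaches from about 0.35 to 0.9 m from the base axis. Payload 8.1 kg.
Tool frame: the origin (TCP) lies on the centre line of the jaws, within the pads' length; the fingertips stand 19 mm ahead of it and the grasp point (between the pads) is the TCP; z points along the fingers, y is the line along which they close (so a half turn about z gives the same grasp; the last joint's range is limited). The gripper opens to 85 mm and grips with 20 to 120 N. Pads are 22 mm wide; open, the fingers measure 114 mm over their backs; the gripper's body (76 mm by 85 mm) begins 54 mm behind the grasp point. The pads swing forward as they close: fully open they stand 13 mm farther back than shut.
Start: joints at [1.247, 0.434, 0.025, 1.573, -0.012, 1.134, -0.075], TCP at [0.137, -0.61, 0.25] pointing down, gripper open.
Joint ranges: [-2.62, 2.62], [-0.44, 2.09], [-1.27, 1.32], [0.08, 2.57], [-1.32, 4.46], [0.12, 2], [-2.74, 2.74]. Speed limits (rad/s): [2.22, 2.22, 3.01, 3.01, 3.14, 3.14, 3.14].

## Interface

Orientations are given as a unit quaternion [w, x, y, z].
In Python, from workcell import robot gives the robot as it stands.
- The arm moves only by the tool step_arm, never from a script. Its argument "targets" is a list of rows, each an object with "jaw": the closure, from 0 (fully open) to 1 (shut); "offset": the shift along the tool's x, y, z normalised to -1 to 1, where 1 is 0.5 m, a list of three; "twist": the turn about the tool's z normalised to -1 to 1, where 1 is 2 rad. A call has 1 to 8 rows; each row is the pose to reach, as a shift and turn from the pose commanded when the call began, along the tool's axes at that moment; what a row does not reach only later rows make up. A row lasts 1/8 s, in which the tool goes at most 62.5 mm and 10.7 degrees, less where a joint would pass 70% of its speed; a pose out of reach is approached as far as the arm can. A call with a number of a shift or a turn outside -1 to 1 is refused whole. A call with a gripper value outside its range is refused whole. The fingers move at their own pace and stop on an object; "newtons" is the grip in N (left out, the last holds). Time passes only in rows, so rows that repeat a pose let the fingers close. It gives the time, the measured TCP pose, the force, the opening and the grip force at its end, in the units of the state.
- robot.state(): the state, without advancing time (a new reading comes with each control period).
- robot.camera(name): name is "side" or "top" or "wrist"; returns the picture (420x560x3 uint8, blue, green, red); there is no depth.
- robot.camera_params(name): a dict with "fx", "fy", "cx", "cy" (pixels), "k1" (the pictures are not rectified: a ray, as slopes to the right and down, at radius r is drawn at 1 + k1 r^2 times it, then the intrinsics apply), "xyz" and "attitude" of the camera in the world. Camera axes: x right, y down, z forward; pixel columns grow to the right and rows downward; lengths in m; the calibration is good to about 2 mm. A picture is of the moment at which its call begins: read the wrist's pose just before it. camera_params takes no time and is no camera call; for the wrist camera it gives the pose at the moment of the call.
- robot.sign_off(): hands the job in; it is judged then, once.
The state is a dict: "clock": time; "joint_positions": joint angles; "joint_velocities": joint speeds; "tau": joint torques, N m; "ee_pos": TCP position; "orientation": TCP orientation; "wrist_force": force on the tool from outside, world axes, zero at the start; "torque": the same for the moment, N m; "width": opening from 0.0 (shut) to 1.0 (fully open); "gripper_force": force on a finger pad.
Only numpy, scipy, OpenCV 4.12 (cv2) and the standard library are available. Lean on these libraries where they do the work, as an engineer would, in place of code of your own. Each camera call takes 0.05 s, during which the arm holds its last target. There are 200 camera calls.

## Task

Sort the five loose pieces of hardware on the workbench into the three wooden trays: each tray has a sample fixed on its ledge that shows the kind it takes (hex nuts, ball bearings or strap clamps), and both sizes of a kind go into the same tray. Lay every piece flat on the floor of its tray, not on the rim or on another piece. Leave the spray can and the jar standing where they are.

Things in the scene. Friction and masses are not known exactly. Their poses are not given: they have to be found in the camera images.
- nut_large: Loose large plain steel hex nut lying flat: 46 mm across flats (53 mm over corners), 24 mm high, 29 mm bore. Origin: centre of the underside; own z up; own y is square to one pair of flats (as are the directions 60 and 120 deg from it), own x points to a corner. About 0.22 kg.
- nut_small: Loose small plain steel hex nut lying flat: 36 mm across flats (42 mm over corners), 19 mm high, 23 mm bore. Origin: centre of the underside; own z up; own y is square to one pair of flats (as are the directions 60 and 120 deg from it), own x points to a corner. About 0.11 kg.
- bearing_large: Loose large ball bearing lying flat, a round steel ring with a black seal: 47 mm outside diameter, 20 mm bore, 14 mm high. Origin: centre of the underside; own z up. About 0.11 kg.
- bearing_small: Loose small ball bearing lying flat, a round steel ring with a black seal: 35 mm outside diameter, 13 mm bore, 11 mm high. Origin: centre of the underside; own z up. About 0.05 kg.
- strap_clamp: Loose strap clamp lying flat, a dark steel bar 90 mm long (own x), 28 mm wide (own y), 10 mm thick, with a long slot through it nearer to its own +x end. Origin: centre of the underside; own z up. About 0.17 kg.
- tray_nuts: Fixed plywood tray for the hex nuts. Bay 140 mm (own x) by 100 mm (own y) inside, 5 mm walls; floor 4 mm, walls and ledge 14 mm above the bench. Origin: bay centre, at bench level (z = 0). At its +x end, away from the robot, a 55 mm wide solid ledge with a fixed sample centred at x = 98 mm: a large hex nut, 24 mm high.
- tray_bearings: Fixed plywood tray for the ball bearings. Bay 140 mm (own x) by 100 mm (own y) inside, 5 mm walls; floor 4 mm, walls and ledge 14 mm above the bench. Origin: bay centre, at bench level (z = 0). At its +x end, away from the robot, a 55 mm wide solid ledge with a fixed sample centred at x = 98 mm: a large ball bearing, 14 mm high.
- tray_clamps: Fixed plywood tray for the strap clamp. Bay 140 mm (own x) by 100 mm (own y) inside, 5 mm walls; floor 4 mm, walls and ledge 14 mm above the bench. Origin: bay centre, at bench level (z = 0). At its +x end, away from the robot, a 55 mm wide solid ledge with a fixed sample centred at x = 98 mm: a strap clamp lying along own y, 10 mm high.
- spray_can: Bystander: a standing spray can, 58 mm diameter, 150 mm tall, 0.3 kg. Origin: centre of its foot. To be left alone.
- screw_jar: Bystander: a standing glass jar with a screw cap, 72 mm diameter, 80 mm tall, 0.35 kg. Origin: centre of its foot. To be left alone.

How it is judged:
At the end, for the whole second after the job is handed in: Both nuts, both bearings and the strap clamp each lie in the tray that has their sample, between the bay's walls, flat on its floor (underside less than 4 mm above the floor, tilt below 0.12 rad) and at rest (below 0.02 m/s) (x of nut_large in the frame of tray_nuts between -0.065 and 0.065 m and y of nut_large in the frame of tray_nuts between -0.045 and 0.045 m and z of nut_large in the frame of tray_nuts between 0 and 0.008 m and angle between each of nut_large, nut_small, bearing_large, bearing_small, strap_clamp's own z axis and vertical below 0.12 rad and linear speed of each of nut_large, nut_small, bearing_large, bearing_small, strap_clamp below 0.02 m/s and x of nut_small in the frame of tray_nuts between -0.065 and 0.065 m and y of nut_small in the frame of tray_nuts between -0.045 and 0.045 m and z of nut_small in the frame of tray_nuts between 0 and 0.008 m and x of bearing_large in the frame of tray_bearings between -0.065 and 0.065 m and y of bearing_large in the frame of tray_bearings between -0.045 and 0.045 m and z of bearing_large in the frame of tray_bearings between 0 and 0.008 m and x of bearing_small in the frame of tray_bearings between -0.065 and 0.065 m and y of bearing_small in the frame of tray_bearings between -0.045 and 0.045 m and z of bearing_small in the frame of tray_bearings between 0 and 0.008 m and x of strap_clamp in the frame of tray_clamps between -0.065 and 0.065 m and y of strap_clamp in the frame of tray_clamps between -0.045 and 0.045 m and z of strap_clamp in the frame of tray_clamps between 0 and 0.008 m); the robot touches nothing.
It fails at once if the spray can is moved more than 30 mm or tipped (distance of spray_can from where it was at the start of the episode above 0.03 m or angle between spray_can's own z axis and vertical above 0.25 rad).
It fails at once if the jar is moved more than 30 mm or tipped (distance of screw_jar from where it was at the start of the episode above 0.03 m or angle between screw_jar's own z axis and vertical above 0.25 rad).
It also fails if it takes over 131 s, if anything falls off the work surface, if the arm or the gripper's body presses on something with over 40 N, if the wrist force passes 120 N, or if a joint passes its speed limit or range.

## Working session

There is one attempt and no reset: what is moved stays moved. The work goes in short steps, Python scripts to look and compute and a tool call to move; the robot and the scene stay as the last step left them, time stands still between calls to the robot, and variables do not carry over. Pictures are saved under pics/ and viewed, at most 14 in all, crops included, and the job is handed in when it is done.

Besides the shell and the picture viewer there is one more tool, called as name(argument=value, ...), one argument or row to a line, values as JSON. step_arm: Moves the arm, as the interface text tells. Scaled input: -1 to 1 covers 0.5 m each way for a shift and 2 rad each way for a turn. Its arguments: {"type":"object","properties":{"targets":{"type":"array","items":{"type":"object","properties":{"jaw":{"type":"number"},"offset":{"type":"array","items":{"type":"number","minimum":-1,"maximum":1}},"twist":{"type":"number","minimum":-1,"maximum":1}}}},"newtons":{"type":"number"}},"required":["targets"]}

```bash
mkdir -p pics; python3 - <<'E'
from workcell import robot
import cv2
print(robot.state())
for n in("top","side"):
    print(n,robot.camera_params(n)); cv2.imwrite(f"pics/{n}0.png",robot.camera(n))
print(robot.camera_params("wrist"))
E
```

```text
{'clock': 0.0, 'joint_positions': array([ 1.247416  ,  0.43522387,  0.02500142,  1.57409404, -0.01155608,
        1.13401758, -0.07507043]), 'joint_velocities': array([-0.00047069, -0.00011712, -0.00072512, -0.00014363,  0.00085009,
        0.00060139, -0.0012933 ]), 'tau': array([ 1.75822868e-05, -6.70481372e+01,  1.02512140e+00, -3.16232836e+01,
        1.56638544e-02,  1.21540207e-02, -2.15327464e-05]), 'ee_pos': array([ 0.13668205, -0.60938051,  0.24952694]), 'orientation': array([-7.77890379e-04,  9.93915483e-01,  1.10142510e-01, -1.84952546e-04]), 'wrist_force': array([-0.02550411, -0.34244972,  0.39514013]), 'torque': array([0.01746619, 0.0229119 , 0.01726787]), 'gripper_force': 0.0, 'width': 1.000561115318198}
top {'fx': 469.8884274821359, 'fy': 469.8884274821359, 'cx': 289.58367611695184, 'cy': 204.82533193931937, 'k1': -0.07510974385475978, 'xyz': array([ 0.36709357, -0.00915365,  1.10004853]), 'attitude': array([-0.03601768,  0.71033241, -0.70188378,  0.03859737])}
side {'fx': 496.42965562014405, 'fy': 496.42965562014405, 'cx': 282.25753776863763, 'cy': 212.24517406887927, 'k1': 0.01722307653734046, 'xyz': array([0.22789514, 0.66198893, 0.89847606]), 'attitude': array([ 0.06093193, -0.16805011,  0.92710348, -0.32943224])}
{'fx': 339.6186780180885, 'fy': 339.6186780180885, 'cx': 276.5704193315806, 'cy': 209.27964361829078, 'k1': -0.0376180519563781, 'xyz': array([ 0.21510302, -0.59271396,  0.37314419]), 'attitude': array([ 0.12493351,  0.77059503, -0.61675964, -0.10090819])}
```

View pics/top0.png

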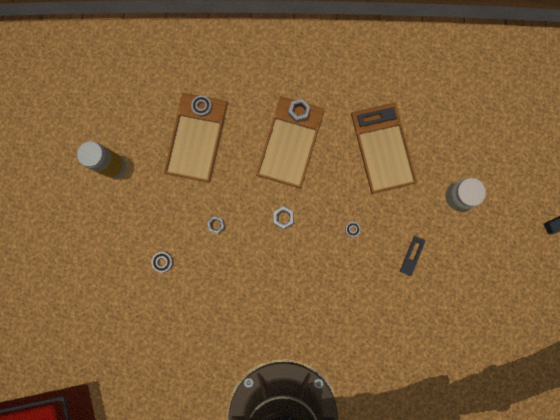

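View pics/side0.png

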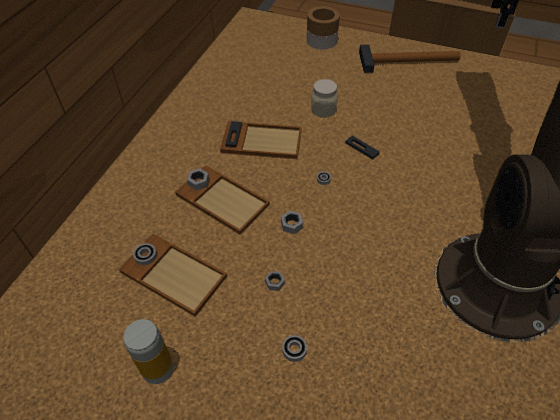

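Top view: bearings tray is at left (195,148), nuts tray in the middle (288,152), clamps tray at right (386,158). The pieces are the large bearing (162,262), small nut (216,226), large nut (283,217), small bearing (353,229) and clamp (413,256). The can is near (105,160) and the jar near (466,195). The side view agrees.

```bash
cat > h.py <<'E'
import cv2, numpy as np
from workcell import robot
from scipy.spatial.transform import Rotation as R
def Rm(q): return R.from_quat(np.roll(q,-1)).as_matrix()
def cast(p,uv,z):
    "pixels (n,2) -> world points on plane z"
    uv=np.atleast_2d(np.asarray(uv,float))
    K=np.array([[p['fx'],0,p['cx']],[0,p['fy'],p['cy']],[0,0,1]])
    n=cv2.undistortPoints(uv[:,None],K,np.array([p['k1'],0,0,0.]))[:,0]
    d=np.c_[n,np.ones(len(n))]@Rm(p['attitude']).T
    return p['xyz']+d*((z-p['xyz'][2])/d[:,2])[:,None]
def grey(img,smax=85):
    return cv2.inRange(cv2.cvtColor(img,cv2.COLOR_BGR2HSV),(0,0,0),(179,smax,255))
def blob(mask,c,r):
    "largest contour (hull) around c"
    m=np.zeros_like(mask); cv2.circle(m,tuple(int(v) for v in c),r,255,-1); m&=mask
    m=cv2.morphologyEx(m,cv2.MORPH_CLOSE,np.ones((3,3)))
    cs,_=cv2.findContours(m,cv2.RETR_EXTERNAL,cv2.CHAIN_APPROX_NONE)
    return cv2.convexHull(max(cs,key=cv2.contourArea))[:,0].astype(float)
def hexang(P):
    "direction (rad, mod 60deg) square to flats of hull points P"
    t=np.radians(np.arange(0,180,1)); w=np.ptp(P@np.array([np.cos(t),np.sin(t)]),axis=0)
    c=(w*np.exp(-6j*t)).sum(); return ((np.angle(-c)*-1)/6), w.min(), w.max()
def tool():
    s=robot.state(); M=Rm(s['orientation']); return s['ee_pos'],M
def go(x,y,z=None,yclose=None):
    "offset (normalised) and twist to reach a world point / closing direction"
    p,M=tool(); t=np.array([x,y,p[2] if z is None else z]); o=M.T@(t-p)/.5
    tw=0
    if yclose is not None:
        d=M.T@[np.cos(yclose),np.sin(yclose),0]; a=np.arctan2(-d[0],d[1]); a=(a+np.pi/2)%np.pi-np.pi/2; tw=a/2
    print('offset',o.round(3),'twist',round(tw,3))
E
python3 - <<'E'
from h import *
for n,seeds in (("top",dict(nl=(283,217),ns=(216,226),bl=(162,262),bs=(353,229),cl=(413,256))),("side",dict(nl=(291,222),ns=(275,281),bl=(294,348),bs=(324,178),cl=(362,147)))):
    im=cv2.imread(f"pics/{n}0.png"); p=robot.camera_params(n); g=grey(im)
    H=dict(nl=.024,ns=.019,bl=.014,bs=.011,cl=.01)
    for k,c in seeds.items():
        h=blob(g,c,24); P=cast(p,h,H[k]/2)[:,:2].astype(np.float32)
        r=cv2.minAreaRect(P*1000); print(n,k,np.round(r,1) if 0 else [np.round(v,1) for v in r])
        if k[0]=='n': print('   hex',hexang(P))
    if n=='top':
        cv2.imwrite('pics/mask.png',g)
        hsv=cv2.cvtColor(im,cv2.COLOR_BGR2HSV); print([hsv[y,x].tolist() for x,y in((195,148),(215,98),(288,152),(330,200),(250,250))])
E
```

```text
top nl [array([453.9,   2.5]), array([51.2, 46.5]), np.float64(0.7)]
   hex (np.float64(-0.49922199623272195), np.float64(0.04654361682421036), np.float64(0.051978455171185045))
top ns [array([434.6, 159.4]), array([36.6, 39.3]), np.float64(46.2)]
   hex (np.float64(-0.2647430260466563), np.float64(0.03657647307534512), np.float64(0.04151061177710741))
top bl [array([347. , 283.5]), array([46.6, 49.1]), np.float64(46.1)]
top bs [array([ 428.2, -160. ]), array([34.5, 35. ]), np.float64(45.3)]
top cl [array([ 367.6, -300.7]), array([28.3, 89.3]), np.float64(67.4)]
[[19, 113, 169], [16, 151, 125], [19, 117, 172], [17, 152, 138], [17, 148, 148]]
side nl [array([454.1,   6. ]), array([47.7, 63.3]), np.float64(20.7)]
   hex (np.float64(0.5183839387098987), np.float64(0.04777042463486286), np.float64(0.06461579414183952))
side ns [array([435.3, 161.7]), array([39.6, 45.7]), np.float64(20.5)]
   hex (np.float64(-0.31211531682733024), np.float64(0.038141696029474204), np.float64(0.04813916887654397))
side bl [array([347.8, 285.1]), array([45.7, 51.8]), np.float64(20.6)]
side bs [array([ 428.7, -155.1]), array([32.1, 40.7]), np.float64(18.1)]
side cl [array([ 369.7, -296.3]), array([33.5, 92.7]), np.float64(67.3)]
```

```bash
python3 - <<'E'
import cv2
im=cv2.imread('pics/top0.png'); cv2.imwrite('pics/crop.png',cv2.resize(im[80:205,150:430],None,fx=2.8,fy=2.8,interpolation=cv2.INTER_CUBIC))
E
```

```text
(no output)
```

View pics/crop.png

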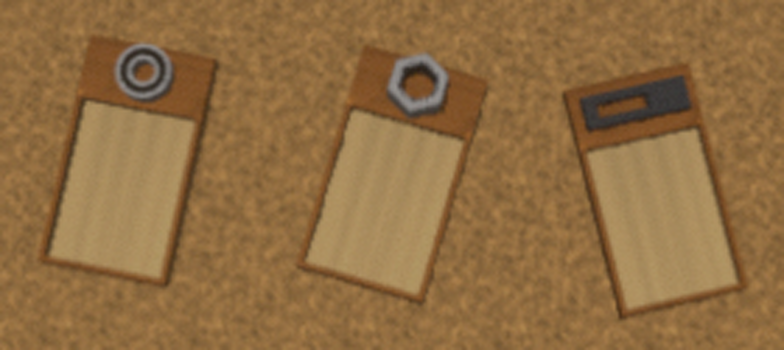

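The crop shows the three bays (light floor) clearly, tilted differently, each with its sample on the dark ledge: bearing, nut, clamp. Next I'll fit the bays.

```bash
python3 - <<'E'
from h import *
im=cv2.GaussianBlur(cv2.imread("pics/top0.png"),(5,5),0); p=robot.camera_params("top")
hsv=cv2.cvtColor(im,cv2.COLOR_BGR2HSV); m=cv2.inRange(hsv,(15,95,148),(25,132,255))
for k,c in dict(bear=(195,148),nuts=(288,152),clamp=(386,158)).items():
    w=np.zeros_like(m); cv2.circle(w,c,45,255,-1); w&=m; w=cv2.morphologyEx(w,cv2.MORPH_OPEN,np.ones((5,5)))
    cs,_=cv2.findContours(w,cv2.RETR_EXTERNAL,cv2.CHAIN_APPROX_NONE); h=max(cs,key=cv2.contourArea)[:,0]
    print(k,[np.round(v,1) for v in cv2.minAreaRect(cast(p,h,.004)[:,:2].astype(np.float32)*1000)])
# samples on ledge
g=grey(cv2.imread("pics/top0.png"))
for k,c,z in(("b",(201,105),.021),("n",(299,110),.026),("c",(377,117),.024)):
    print(k,[np.round(v,1) for v in cv2.minAreaRect(cast(p,blob(g,c,24),z)[:,:2].astype(np.float32)*1000)])
print('clamp'); go(.3685,-.2985,.15,np.radians(-22.6))
E
```

```text
bear [array([618.7, 218.5]), array([ 94.3, 136.1]), np.float64(79.3)]
nuts [array([610.2,  -5. ]), array([ 97.5, 135.7]), np.float64(74.3)]
clamp [array([ 599.2, -240.5]), array([137. ,  95.5]), np.float64(14.0)]
b [array([717.3, 200.8]), array([49.5, 47.7]), np.float64(2.0)]
n [array([706.6, -31.4]), array([52.7, 47.6]), np.float64(44.8)]
c [array([ 694. , -215.4]), array([27.9, 89. ]), np.float64(13.9)]
clamp
offset [ 0.588 -0.505  0.2  ] twist -0.478
```

```bash
python3 - <<'E'
from h import *
go(.3685,-.2985,.15,np.radians(67.4))
E
```

```text
offset [ 0.588 -0.505  0.2  ] twist 0.308
```

step_arm(
  targets=[
    {"jaw": 0.35, "offset": [0.588, -0.505, 0.2], "twist": 0.308},
    {"jaw": 0.35, "offset": [0.588, -0.505, 0.2], "twist": 0.308},
    {"jaw": 0.35, "offset": [0.588, -0.505, 0.2], "twist": 0.308},
    {"jaw": 0.35, "offset": [0.588, -0.505, 0.2], "twist": 0.308},
    {"jaw": 0.35, "offset": [0.588, -0.505, 0.2], "twist": 0.308},
    {"jaw": 0.35, "offset": [0.588, -0.505, 0.2], "twist": 0.308},
    {"jaw": 0.35, "offset": [0.588, -0.505, 0.2], "twist": 0.308},
    {"jaw": 0.35, "offset": [0.588, -0.505, 0.2], "twist": 0.308},
  ],
  newtons=60,
)

```text
clock: 1.1
ee_pos: [0.3695, -0.2967, 0.1496]
orientation: [-0.001, 0.981, -0.194, -0.001]
wrist_force: [-0.3, -0.8, 0.5]
width: 0.65
gripper_force: 0.0
```

```bash
python3 - <<'E'
from h import *
s=robot.state(); print(s['ee_pos'],s['width'],s['clock'],s['wrist_force'])
p=robot.camera_params("wrist"); im=robot.camera("wrist"); cv2.imwrite("pics/w1.png",im)
np.save('w1.npy',p,allow_pickle=True)
E
```

```text
[ 0.36946052 -0.29673707  0.14962381] 0.6502651261302538 1.1 [-0.32376404 -0.78953096  0.4959585 ]
```

View pics/w1.png

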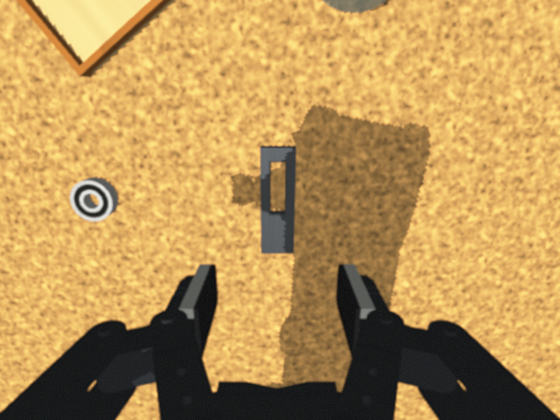

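The wrist view shows the clamp upright at (278,200), centred between the pads, with the small bearing at (93,200). I'll cross-check their positions.

```bash
python3 - <<'E'
from h import *
p=np.load('w1.npy',allow_pickle=True).item(); g=grey(cv2.imread("pics/w1.png"),90)
for c,z,r in(((278,200),.007,75),((93,200),.007,40)):
    h=blob(g,c,r); print(h.min(0),h.max(0),[np.round(v,1) for v in cv2.minAreaRect(cast(p,h,z)[:,:2].astype(np.float32)*1000)])
go(.3685,-.2985,.0235,np.radians(67.4))
E
```

```text
[260. 147.] [295. 252.] [array([ 366.7, -297.6]), array([28. , 90.1]), np.float64(67.5)]
[ 69. 178.] [117. 221.] [array([ 426.6, -157.7]), array([41.2, 35.9]), np.float64(85.9)]
offset [0.    0.    0.253] twist 0.001
```

step_arm(
  targets=[
    {"jaw": 0.35, "offset": [0, 0, 0.125], "twist": 0},
    {"jaw": 0.35, "offset": [0, 0, 0.22], "twist": 0},
    {"jaw": 0.35, "offset": [0, 0, 0.253], "twist": 0},
    {"jaw": 0.35, "offset": [0, 0, 0.253], "twist": 0},
    {"jaw": 1, "offset": [0, 0, 0.253], "twist": 0},
    {"jaw": 1, "offset": [0, 0, 0.253], "twist": 0},
    {"jaw": 1, "offset": [0, 0, 0.253], "twist": 0},
    {"jaw": 1, "offset": [0, 0, 0.253], "twist": 0},
  ],
  newtons=60,
)

```text
clock: 2.15
ee_pos: [0.3689, -0.3, 0.0253]
orientation: [0.001, 0.98, -0.197, 0.001]
wrist_force: [-1.2, 0.2, 7.3]
width: 0.299
gripper_force: 58.6
```

```bash
python3 - <<'E'
from h import *
p=robot.camera_params("top"); print('jar',cast(p,[(462,203)],.02),'can',cast(p,[(118,168)],0))
go(.600,-.2405,.08,np.radians(104.4))
E
```

```text
jar [[ 0.49077724 -0.41584176  0.02      ]] can [[0.56739091 0.39964088 0.        ]]
offset [ 0.381 -0.288 -0.109] twist -0.324
```

step_arm(
  targets=[
    {"jaw": 1, "offset": [0, 0, -0.08], "twist": 0},
    {"jaw": 1, "offset": [0, 0, -0.12], "twist": 0},
  ],
)

```text
clock: 2.4
ee_pos: [0.3691, -0.2998, 0.0862]
orientation: [0.001, 0.981, -0.196, 0.001]
wrist_force: [-0.0, 0.2, -1.6]
width: 0.296
gripper_force: 59.6
```

step_arm(
  targets=[
    {"jaw": 1, "offset": [0.381, -0.288, 0], "twist": -0.324},
    {"jaw": 1, "offset": [0.381, -0.288, 0], "twist": -0.324},
    {"jaw": 1, "offset": [0.381, -0.288, 0], "twist": -0.324},
    {"jaw": 1, "offset": [0.381, -0.288, 0], "twist": -0.324},
    {"jaw": 1, "offset": [0.381, -0.288, 0], "twist": -0.324},
    {"jaw": 1, "offset": [0.381, -0.288, 0], "twist": -0.324},
  ],
)

```text
clock: 3.15
ee_pos: [0.5991, -0.24, 0.0841]
orientation: [0.0, 0.992, 0.126, -0.0]
wrist_force: [-1.2, 0.4, -1.5]
width: 0.295
gripper_force: 59.6
```

```bash
python3 - <<'E'
from h import *
cv2.imwrite("pics/w2.png",robot.camera("wrist")); print(robot.state()['ee_pos']); go(.600,-.2405,.0305,np.radians(104.4))
E
```

```text
[ 0.59852021 -0.24047935  0.08411497]
offset [0.003 0.001 0.107] twist -0.0
```

View pics/w2.png

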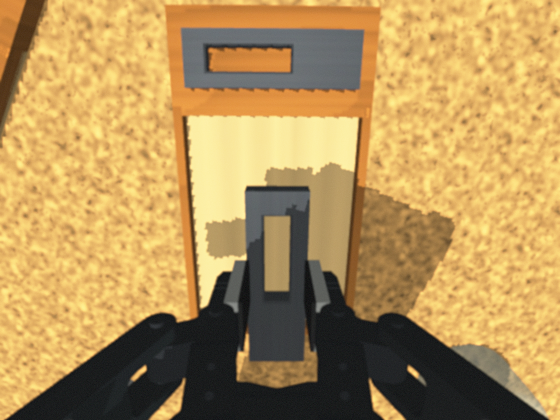

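The clamp is held straight and lines up with the bay (walls at columns 185–360), so I'll lower it and release.

step_arm(
  targets=[
    {"jaw": 1, "offset": [0.003, 0.001, 0.07], "twist": 0},
    {"jaw": 1, "offset": [0.003, 0.001, 0.107], "twist": 0},
    {"jaw": 1, "offset": [0.003, 0.001, 0.107], "twist": 0},
    {"jaw": 0.4, "offset": [0.003, 0.001, 0.107], "twist": 0},
    {"jaw": 0.4, "offset": [0.003, 0.001, 0.107], "twist": 0},
    {"jaw": 0.4, "offset": [0.003, 0.001, 0.107], "twist": 0},
    {"jaw": 0.4, "offset": [0.003, 0.001, 0.02], "twist": 0},
    {"jaw": 0.4, "offset": [0.003, 0.001, -0.08], "twist": 0},
  ],
)

```text
clock: 4.2
ee_pos: [0.6007, -0.2394, 0.1243]
orientation: [-0.0, 0.992, 0.126, -0.001]
wrist_force: [0.6, 0.0, 0.5]
width: 0.598
gripper_force: 0.0
```

```bash
python3 - <<'E'
from h import *
print(robot.state()['ee_pos']); go(.4278,-.1580,.12,np.radians(104.4))
E
```

```text
[ 0.60066768 -0.23944788  0.12433061]
offset [-0.294 -0.244  0.009] twist 0.001
```

step_arm(
  targets=[
    {"jaw": 0.4, "offset": [-0.294, -0.244, 0.009], "twist": 0.217},
    {"jaw": 0.4, "offset": [-0.294, -0.244, 0.009], "twist": 0.217},
    {"jaw": 0.4, "offset": [-0.294, -0.244, 0.009], "twist": 0.217},
    {"jaw": 0.4, "offset": [-0.294, -0.244, 0.009], "twist": 0.217},
    {"jaw": 0.4, "offset": [-0.294, -0.244, 0.009], "twist": 0.217},
  ],
)

```text
clock: 4.82
ee_pos: [0.4292, -0.1584, 0.12]
orientation: [0.0, 0.996, -0.09, 0.001]
wrist_force: [1.1, -0.3, 0.3]
width: 0.6
gripper_force: 0.0
```

```bash
python3 - <<'E'
from h import *
print(robot.state()['ee_pos']); go(.4278,-.1580,.0235,np.radians(79.5))
p=robot.camera_params("wrist"); im=robot.camera("wrist"); g=grey(im,90); cv2.imwrite("pics/w3.png",im)
m=g.copy(); m[260:]=0
cs,_=cv2.findContours(m,cv2.RETR_EXTERNAL,cv2.CHAIN_APPROX_NONE)
for c in cs:
    if cv2.contourArea(c)>400:
        h=c[:,0].astype(float); print(h.mean(0).round(),[np.round(v,1) for v in cv2.minAreaRect(cast(p,h,.007)[:,:2].astype(np.float32)*1000)])
im=robot.camera("top"); cv2.imwrite("pics/top1.png",im); p=robot.camera_params("top")
h=blob(grey(im),(386,160),40); print('clamp placed',[np.round(v,1) for v in cv2.minAreaRect(cast(p,h,.012)[:,:2].astype(np.float32)*1000)])
E
```

```text
[ 0.42924854 -0.15842095  0.12003683]
offset [-0.003 -0.     0.193] twist 0.001
[274. 214.] [array([ 427. , -157.3]), array([38.1, 35.5]), np.float64(3.4)]
[ 51. 221.] [array([451.2,  10.5]), array([50.9, 70.2]), np.float64(30.4)]
clamp placed [array([ 561.5, -235.9]), array([141.8, 108.4]), np.float64(35.0)]
```

step_arm(
  targets=[
    {"jaw": 0.4, "offset": [-0.003, 0, 0.12], "twist": 0},
    {"jaw": 0.4, "offset": [-0.003, 0, 0.193], "twist": 0},
    {"jaw": 0.4, "offset": [-0.003, 0, 0.193], "twist": 0},
    {"jaw": 1, "offset": [-0.003, 0, 0.193], "twist": 0},
    {"jaw": 1, "offset": [-0.003, 0, 0.193], "twist": 0},
    {"jaw": 1, "offset": [-0.003, 0, 0.193], "twist": 0},
    {"jaw": 1, "offset": [-0.003, 0, 0.11], "twist": 0},
    {"jaw": 1, "offset": [-0.003, 0, 0], "twist": 0},
  ],
  newtons=50,
)

```text
clock: 5.92
ee_pos: [0.4263, -0.1578, 0.1203]
orientation: [-0.0, 0.996, -0.09, -0.001]
wrist_force: [1.5, -0.7, -0.7]
width: 0.37
gripper_force: 49.7
```

```bash
python3 - <<'E'
from h import *
a=np.radians(-10.5); c=np.array([.619,.2185])-.036*np.array([np.cos(a),np.sin(a)]); print('bs',c, 'bl',2*np.array([.619,.2185])-c)
print(robot.state()['ee_pos']); go(*c,.12,np.radians(79.5))
p=robot.camera_params("wrist");cv2.imwrite("pics/w4.png",robot.camera("wrist"))
E
```

```text
bs [0.58360282 0.22506048] bl [0.65439718 0.21193952]
[ 0.42627827 -0.15781253  0.12026928]
offset [ 0.172 -0.81   0.   ] twist 0.001
```

View pics/w4.png

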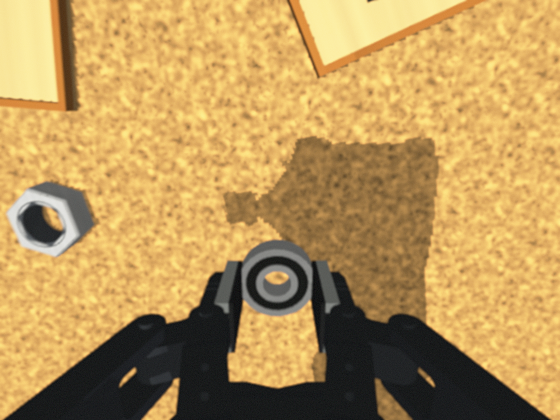

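The small bearing is held level at the pad tips, at (276,278). I'll carry it to the near half of the bearings bay.

step_arm(
  targets=[
    {"jaw": 1, "offset": [0.172, -0.81, 0], "twist": 0},
    {"jaw": 1, "offset": [0.172, -0.81, 0], "twist": 0},
    {"jaw": 1, "offset": [0.172, -0.81, 0], "twist": 0},
    {"jaw": 1, "offset": [0.172, -0.81, 0], "twist": 0},
    {"jaw": 1, "offset": [0.172, -0.81, 0], "twist": 0},
    {"jaw": 1, "offset": [0.172, -0.81, 0], "twist": 0},
    {"jaw": 1, "offset": [0.172, -0.81, 0], "twist": 0},
    {"jaw": 1, "offset": [0.172, -0.81, 0], "twist": 0},
  ],
)

```text
clock: 6.98
ee_pos: [0.5847, 0.2293, 0.1198]
orientation: [-0.001, 0.996, -0.088, 0.0]
wrist_force: [0.1, -0.1, -0.8]
width: 0.37
gripper_force: 49.8
```

```bash
python3 - <<'E'
from h import *
cv2.imwrite("pics/w5.png",robot.camera("wrist")); print(robot.state()['ee_pos']); go(.5836,.2251,.0300,np.radians(79.5))
E
```

```text
[0.58440754 0.22630609 0.1194824 ]
offset [-0.001  0.003  0.179] twist 0.002
```

View pics/w5.png

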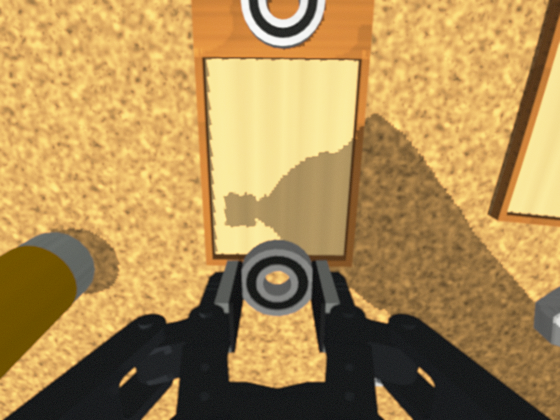

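step_arm(
  targets=[
    {"jaw": 1, "offset": [0, 0, 0.1], "twist": 0},
    {"jaw": 1, "offset": [0, 0, 0.165], "twist": 0},
    {"jaw": 1, "offset": [0, 0, 0.182], "twist": 0},
    {"jaw": 1, "offset": [0, 0, 0.182], "twist": 0},
    {"jaw": 0.4, "offset": [0, 0, 0.182], "twist": 0},
    {"jaw": 0.4, "offset": [0, 0, 0.182], "twist": 0},
    {"jaw": 0.4, "offset": [0, 0, 0.1], "twist": 0},
    {"jaw": 0.4, "offset": [0, 0, 0], "twist": 0},
  ],
)

```text
clock: 8.02
ee_pos: [0.584, 0.2244, 0.1198]
orientation: [0.001, 0.996, -0.091, -0.001]
wrist_force: [0.7, -0.3, 1.3]
width: 0.602
gripper_force: 0.0
```

```bash
python3 - <<'E'
from h import *
print(robot.state()['ee_pos']); go(.3472,.2845,.12,np.radians(79.5))
E
```

```text
[0.58395155 0.22435372 0.11975914]
offset [-0.487 -0.033  0.   ] twist 0.001
```

step_arm(
  targets=[
    {"jaw": 0.25, "offset": [-0.487, -0.033, 0], "twist": 0},
    {"jaw": 0.25, "offset": [-0.487, -0.033, 0], "twist": 0},
    {"jaw": 0.25, "offset": [-0.487, -0.033, 0], "twist": 0},
    {"jaw": 0.25, "offset": [-0.487, -0.033, 0], "twist": 0},
    {"jaw": 0.25, "offset": [-0.487, -0.033, 0], "twist": 0},
    {"jaw": 0.25, "offset": [-0.487, -0.033, 0], "twist": 0},
  ],
)

```text
clock: 8.78
ee_pos: [0.3488, 0.2852, 0.1198]
orientation: [-0.0, 0.996, -0.09, 0.001]
wrist_force: [0.6, -0.4, -0.0]
width: 0.748
gripper_force: 0.0
```

```bash
cat >> h.py <<'E'
def wblobs(z,hx=False):
    p=robot.camera_params("wrist"); im=robot.camera("wrist"); g=grey(im,90); g[260:]=0
    for c in cv2.findContours(g,cv2.RETR_EXTERNAL,cv2.CHAIN_APPROX_NONE)[0]:
        if cv2.contourArea(c)>700:
            h=c[:,0].astype(float); P=cast(p,h,z)[:,:2].astype(np.float32)*1000
            print(h.mean(0).round(),[np.round(v,1) for v in cv2.minAreaRect(P)], 'hex',np.round(np.degrees(hexang(P)[0]),1))
    return im
E
python3 - <<'E'
from h import *
print(robot.state()['ee_pos']); go(.3472,.2845,.0245,np.radians(79.5))
cv2.imwrite("pics/w6.png",wblobs(.009))
im=robot.camera("top"); cv2.imwrite("pics/top1.png",im); p=robot.camera_params("top"); g=grey(im)
print([[np.round(v,1) for v in cv2.minAreaRect(cast(p,blob(g,c,r),.012)[:,:2].astype(np.float32)*1000)] for c,r in (((386,160),30),((193,162),14))])
E
```

```text
[0.34875866 0.28516796 0.1198286 ]
offset [-0.003  0.002  0.191] twist 0.001
[277. 216.] [array([345.5, 284.3]), array([50.7, 48.1]), np.float64(6.3)] hex 14.3
[444.  55.] [array([433.8, 158.9]), array([47.7, 38.3]), np.float64(75.0)] hex -15.5
[[array([ 598.2, -243.4]), array([89.7, 28.5]), np.float64(14.3)], [array([584.8, 220.3]), array([36. , 35.8]), np.float64(0.6)]]
```

The clamp and small bearing sit in their bays at sound positions. Picking the large bearing.

step_arm(
  targets=[
    {"jaw": 0.25, "offset": [-0.003, 0, 0.12], "twist": 0},
    {"jaw": 0.25, "offset": [-0.003, 0, 0.191], "twist": 0},
    {"jaw": 0.25, "offset": [-0.003, 0, 0.191], "twist": 0},
    {"jaw": 1, "offset": [-0.003, 0, 0.191], "twist": 0},
    {"jaw": 1, "offset": [-0.003, 0, 0.191], "twist": 0},
    {"jaw": 1, "offset": [-0.003, 0, 0.191], "twist": 0},
    {"jaw": 1, "offset": [-0.003, 0, 0.11], "twist": 0},
    {"jaw": 1, "offset": [-0.003, 0, 0], "twist": 0},
  ],
  newtons=60,
)

```text
clock: 9.88
ee_pos: [0.3462, 0.2848, 0.1204]
orientation: [0.001, 0.996, -0.091, -0.001]
wrist_force: [-0.2, 0.6, -0.6]
width: 0.505
gripper_force: 61.4
```

```bash
python3 - <<'E'
from h import *
print(robot.state()['ee_pos']); go(.6530,.2120,.12,np.radians(79.5))
E
```

```text
[0.34618727 0.28478781 0.12044775]
offset [0.63  0.033 0.   ] twist 0.001
```

step_arm(
  targets=[
    {"jaw": 1, "offset": [0.63, 0.033, 0], "twist": 0},
    {"jaw": 1, "offset": [0.63, 0.033, 0], "twist": 0},
    {"jaw": 1, "offset": [0.63, 0.033, 0], "twist": 0},
    {"jaw": 1, "offset": [0.63, 0.033, 0], "twist": 0},
    {"jaw": 1, "offset": [0.63, 0.033, 0], "twist": 0},
    {"jaw": 1, "offset": [0.63, 0.033, 0], "twist": 0},
    {"jaw": 1, "offset": [0.63, 0.033, 0], "twist": 0},
  ],
)

```text
clock: 10.75
ee_pos: [0.6531, 0.2122, 0.1195]
orientation: [-0.0, 0.996, -0.091, -0.0]
wrist_force: [-1.0, -0.3, -0.1]
width: 0.512
gripper_force: 61.5
```

```bash
python3 - <<'E'
from h import *
cv2.imwrite("pics/w7.png",robot.camera("wrist")); s=robot.state(); print(s['ee_pos'],s['gripper_force']); go(.6530,.2120,.0300,np.radians(79.5))
E
```

```text
[0.65235239 0.21293193 0.1195711 ] 61.45633935928345
offset [0.002 0.002 0.179] twist 0.001
```

View pics/w7.png

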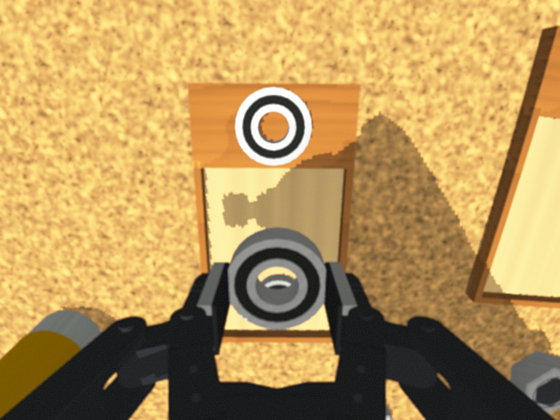

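Held level over the far half of the bay; lowering and releasing with a small opening.

step_arm(
  targets=[
    {"jaw": 1, "offset": [0, 0, 0.1], "twist": 0},
    {"jaw": 1, "offset": [0, 0, 0.165], "twist": 0},
    {"jaw": 1, "offset": [0, 0, 0.18], "twist": 0},
    {"jaw": 1, "offset": [0, 0, 0.18], "twist": 0},
    {"jaw": 0.37, "offset": [0, 0, 0.18], "twist": 0},
    {"jaw": 0.37, "offset": [0, 0, 0.18], "twist": 0},
    {"jaw": 0.37, "offset": [0, 0, 0.1], "twist": 0},
    {"jaw": 0.37, "offset": [0, 0, 0], "twist": 0},
  ],
)

```text
clock: 11.8
ee_pos: [0.6526, 0.212, 0.1195]
orientation: [0.0, 0.996, -0.09, -0.001]
wrist_force: [1.6, 0.3, 0.1]
width: 0.628
gripper_force: 0.0
```

```bash
python3 - <<'E'
from h import *
s=robot.state(); print(s['ee_pos'],s['joint_positions'].round(2)); go(.4343,.1600,.12,np.radians(104.8)); go(.4343,.1600,.12,np.radians(44.8))
E
```

```text
[0.65262496 0.21202299 0.11950102] [-0.34  0.65 -0.09  1.54  0.07  0.96 -2.2 ]
offset [-0.411  0.181  0.   ] twist -0.22
offset [-0.411  0.181  0.   ] twist 0.304
```

step_arm(
  targets=[
    {"jaw": 0.3, "offset": [-0.411, 0.181, 0], "twist": -0.22},
    {"jaw": 0.3, "offset": [-0.411, 0.181, 0], "twist": -0.22},
    {"jaw": 0.3, "offset": [-0.411, 0.181, 0], "twist": -0.22},
    {"jaw": 0.3, "offset": [-0.411, 0.181, 0], "twist": -0.22},
    {"jaw": 0.3, "offset": [-0.411, 0.181, 0], "twist": -0.22},
    {"jaw": 0.3, "offset": [-0.411, 0.181, 0], "twist": -0.22},
  ],
)

```text
clock: 12.55
ee_pos: [0.4362, 0.1607, 0.1199]
orientation: [-0.0, 0.992, 0.129, 0.001]
wrist_force: [0.5, -0.2, 0.6]
width: 0.695
gripper_force: 0.0
```

```bash
python3 - <<'E'
from h import *
cv2.imwrite("pics/w8.png",wblobs(.011)); print(robot.state()['ee_pos']); go(.4343,.1600,.026,np.radians(104.8))
E
```

```text
[483. 238.] [array([460.1,   3.8]), array([41.3, 64.1]), np.float64(14.4)] hex 27.5
[275. 217.] [array([432.6, 160.5]), array([45.6, 36.9]), np.float64(15.7)] hex -15.5
[0.43649348 0.16080031 0.11976336]
offset [-0.005  0.     0.188] twist 0.0
```

step_arm(
  targets=[
    {"jaw": 0.3, "offset": [-0.004, 0, 0.12], "twist": 0},
    {"jaw": 0.3, "offset": [-0.004, 0, 0.188], "twist": 0},
    {"jaw": 0.3, "offset": [-0.004, 0, 0.188], "twist": 0},
    {"jaw": 1, "offset": [-0.004, 0, 0.188], "twist": 0},
    {"jaw": 1, "offset": [-0.004, 0, 0.188], "twist": 0},
    {"jaw": 1, "offset": [-0.004, 0, 0.188], "twist": 0},
    {"jaw": 1, "offset": [-0.004, 0, 0.11], "twist": 0},
    {"jaw": 1, "offset": [-0.004, 0, 0], "twist": 0},
  ],
)

```text
clock: 13.6
ee_pos: [0.4324, 0.1594, 0.1203]
orientation: [0.0, 0.992, 0.129, -0.001]
wrist_force: [1.5, 0.5, -0.3]
width: 0.401
gripper_force: 60.1
```

```bash
python3 - <<'E'
from h import *
a=np.radians(-15.5); o=np.array([.610,-.005]); u=.036*np.array([np.cos(a),np.sin(a)]); print(o-u,o+u)
print(robot.state()['ee_pos']); go(*(o+u),.12,np.radians(74.5))
E
```

```text
[0.5753093  0.00462058] [ 0.6446907  -0.01462058]
[0.43243192 0.15935911 0.12027061]
offset [0.321 0.445 0.   ] twist 0.265
```

step_arm(
  targets=[
    {"jaw": 1, "offset": [0.321, 0.445, 0], "twist": 0.265},
    {"jaw": 1, "offset": [0.321, 0.445, 0], "twist": 0.265},
    {"jaw": 1, "offset": [0.321, 0.445, 0], "twist": 0.265},
    {"jaw": 1, "offset": [0.321, 0.445, 0], "twist": 0.265},
    {"jaw": 1, "offset": [0.321, 0.445, 0], "twist": 0.265},
    {"jaw": 1, "offset": [0.321, 0.445, 0], "twist": 0.265},
    {"jaw": 1, "offset": [0.321, 0.445, 0], "twist": 0.265},
  ],
)

```text
clock: 14.48
ee_pos: [0.6444, -0.0133, 0.1196]
orientation: [-0.0, 0.991, -0.135, -0.0]
wrist_force: [-0.5, 0.2, -1.3]
width: 0.398
gripper_force: 60.1
```

```bash
python3 - <<'E'
from h import *
cv2.imwrite("pics/w9.png",robot.camera("wrist")); s=robot.state(); print(s['ee_pos'],s['gripper_force']); go(.6447,-.0146,.0315,np.radians(74.5))
E
```

```text
[ 0.64431739 -0.01296304  0.11963053] 60.14475378407951
offset [0.002 0.003 0.176] twist 0.0
```

View pics/w9.png

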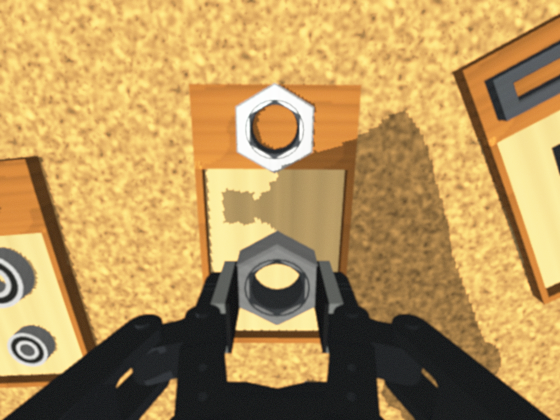

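The nut is held flat-on and centred on the bay. Both bearings lie in their tray at lower left, (10,283) and (32,345).

step_arm(
  targets=[
    {"jaw": 1, "offset": [0, 0, 0.1], "twist": 0},
    {"jaw": 1, "offset": [0, 0, 0.165], "twist": 0},
    {"jaw": 1, "offset": [0, 0, 0.177], "twist": 0},
    {"jaw": 1, "offset": [0, 0, 0.177], "twist": 0},
    {"jaw": 0.42, "offset": [0, 0, 0.177], "twist": 0},
    {"jaw": 0.42, "offset": [0, 0, 0.177], "twist": 0},
    {"jaw": 0.42, "offset": [0, 0, 0.1], "twist": 0},
    {"jaw": 0.42, "offset": [0, 0, 0], "twist": 0},
  ],
)

```text
clock: 15.52
ee_pos: [0.6442, -0.0142, 0.1194]
orientation: [0.0, 0.991, -0.135, -0.001]
wrist_force: [1.2, 0.2, 0.3]
width: 0.579
gripper_force: 0.0
```

```bash
python3 - <<'E'
from h import *
s=robot.state(); print(s['ee_pos'],s['joint_positions'].round(2)); go(.4535,.0035,.12,np.radians(91))
E
```

```text
[ 0.64417854 -0.01421432  0.11935957] [-0.02  0.59 -0.06  1.66  0.05  0.9  -1.94]
offset [-0.377  0.068 -0.   ] twist -0.144
```

step_arm(
  targets=[
    {"jaw": 0.15, "offset": [-0.377, 0.068, 0], "twist": -0.144},
    {"jaw": 0.15, "offset": [-0.377, 0.068, 0], "twist": -0.144},
    {"jaw": 0.15, "offset": [-0.377, 0.068, 0], "twist": -0.144},
    {"jaw": 0.15, "offset": [-0.377, 0.068, 0], "twist": -0.144},
    {"jaw": 0.15, "offset": [-0.377, 0.068, 0], "twist": -0.144},
    {"jaw": 0.15, "offset": [-0.377, 0.068, 0], "twist": -0.144},
  ],
)

```text
clock: 16.27
ee_pos: [0.4563, 0.0035, 0.1197]
orientation: [-0.0, 1.0, 0.008, 0.001]
wrist_force: [0.4, 0.1, 0.3]
width: 0.85
gripper_force: 0.0
```

```bash
python3 - <<'E'
from h import *
cv2.imwrite("pics/w10.png",wblobs(.014)); print(robot.state()['ee_pos']); go(.4535,.0035,.028,np.radians(91))
E
```

```text
[274. 220.] [array([451.3,   4.6]), array([59., 48.]), np.float64(2.2)] hex -29.0
[0.45607959 0.00350639 0.11950884]
offset [-0.005 -0.     0.183] twist -0.001
```

step_arm(
  targets=[
    {"jaw": 0.15, "offset": [-0.005, 0, 0.12], "twist": 0},
    {"jaw": 0.15, "offset": [-0.005, 0, 0.183], "twist": 0},
    {"jaw": 0.15, "offset": [-0.005, 0, 0.183], "twist": 0},
    {"jaw": 1, "offset": [-0.005, 0, 0.183], "twist": 0},
    {"jaw": 1, "offset": [-0.005, 0, 0.183], "twist": 0},
    {"jaw": 1, "offset": [-0.005, 0, 0.183], "twist": 0},
    {"jaw": 1, "offset": [-0.005, 0, 0.11], "twist": 0},
    {"jaw": 1, "offset": [-0.005, 0, 0], "twist": 0},
  ],
  newtons=80,
)

```text
clock: 17.32
ee_pos: [0.4513, 0.0033, 0.1206]
orientation: [0.0, 1.0, 0.008, -0.001]
wrist_force: [0.6, -0.5, -2.3]
width: 0.514
gripper_force: 83.1
```

```bash
python3 - <<'E'
from h import *
print(robot.state()['ee_pos']); go(.5745,.0046,.12,np.radians(74.5))
E
```

```text
[0.45131049 0.0033162  0.12064326]
offset [0.246 0.002 0.001] twist 0.144
```

step_arm(
  targets=[
    {"jaw": 1, "offset": [0.246, 0.002, 0], "twist": 0.144},
    {"jaw": 1, "offset": [0.246, 0.002, 0], "twist": 0.144},
    {"jaw": 1, "offset": [0.246, 0.002, 0], "twist": 0.144},
    {"jaw": 1, "offset": [0.246, 0.002, 0], "twist": 0.144},
    {"jaw": 1, "offset": [0.246, 0.002, 0], "twist": 0.144},
  ],
)

```text
clock: 17.95
ee_pos: [0.5737, 0.0044, 0.1196]
orientation: [0.0, 0.991, -0.135, -0.0]
wrist_force: [-0.6, 1.0, -3.2]
width: 0.514
gripper_force: 83.2
```

```bash
python3 - <<'E'
from h import *
cv2.imwrite("pics/w11.png",robot.camera("wrist")); s=robot.state(); print(s['ee_pos'],s['gripper_force']); go(.5745,.0046,.0335,np.radians(74.5))
E
```

```text
[0.57378425 0.00436943 0.1195981 ] 83.23375940322876
offset [ 0.001 -0.001  0.172] twist -0.0
```

View pics/w11.png

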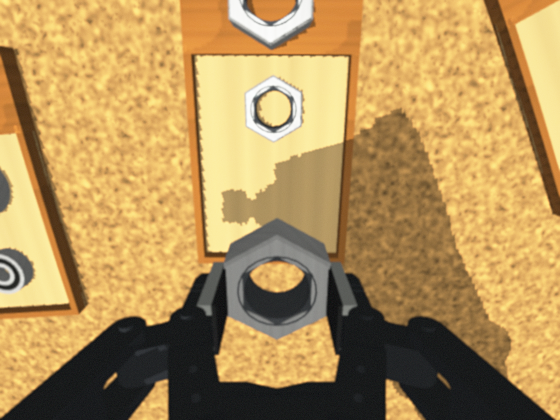

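The small nut lies flat at (273,108). The large nut is held square over the near half, so I'll lower it and release.

step_arm(
  targets=[
    {"jaw": 1, "offset": [0, 0, 0.1], "twist": 0},
    {"jaw": 1, "offset": [0, 0, 0.16], "twist": 0},
    {"jaw": 1, "offset": [0, 0, 0.173], "twist": 0},
    {"jaw": 1, "offset": [0, 0, 0.173], "twist": 0},
    {"jaw": 0.36, "offset": [0, 0, 0.173], "twist": 0},
    {"jaw": 0.36, "offset": [0, 0, 0.173], "twist": 0},
    {"jaw": 0.36, "offset": [0, 0, 0.1], "twist": 0},
    {"jaw": 0.36, "offset": [0, 0, 0], "twist": 0},
  ],
)

```text
clock: 19.0
ee_pos: [0.574, 0.0044, 0.1194]
orientation: [0.0, 0.991, -0.135, -0.001]
wrist_force: [1.1, 0.2, -0.3]
width: 0.638
gripper_force: 0.0
```

step_arm(
  targets=[
    {"jaw": 0.36, "offset": [-0.1, 0, -0.1], "twist": 0},
    {"jaw": 0.36, "offset": [-0.22, 0, -0.15], "twist": 0},
    {"jaw": 0.36, "offset": [-0.35, 0, -0.15], "twist": 0},
    {"jaw": 0.36, "offset": [-0.35, 0, -0.15], "twist": 0},
    {"jaw": 0.36, "offset": [-0.35, 0, -0.15], "twist": 0},
  ],
)

```text
clock: 19.62
ee_pos: [0.4065, 0.0515, 0.1948]
orientation: [-0.0, 0.991, -0.135, 0.001]
wrist_force: [0.6, 0.2, 0.3]
width: 0.641
gripper_force: 0.0
```

```bash
python3 - <<'E'
from h import *
a=robot.camera("top"); b=robot.camera("side")
A=cv2.resize(a[80:215,70:490],(800,257)); B=cv2.resize(b[60:400,90:400],(365,400)); 
c=np.zeros((600,800,3),np.uint8); c[:257]=A; c[257:,:313]=cv2.resize(b[60:400,90:400],(313,343)); c[257:,330:]=cv2.resize(robot.camera("wrist"),(470,343)); cv2.imwrite("pics/fin.png",c)
p=robot.camera_params("top"); g=grey(a)
T=dict(b=(.619,.2185,-10.5),n=(.610,-.005,-15.5),c=(.5995,-.2405,14.4))
for k,px,r,z in(('b',(193,163),14,.0095),('b',(198,132),15,.011),('n',(286,166),17,.016),('n',(293,136),15,.0135),('c',(386,160),30,.009)):
    q=np.array(cv2.minAreaRect(cast(p,blob(g,px,r),z)[:,:2].astype(np.float32)*1000)[0])/1000-T[k][:2]; t=np.radians(T[k][2])
    print(k,(1000*np.array([[np.cos(t),np.sin(t)],[-np.sin(t),np.cos(t)]])@q).round(1))
E
```

```text
b [-33.5  -3.9]
b [35.5  0.2]
n [-34.8  -2.7]
n [37.8 -1.2]
c [-1.5 -3.6]
```

View pics/fin.png

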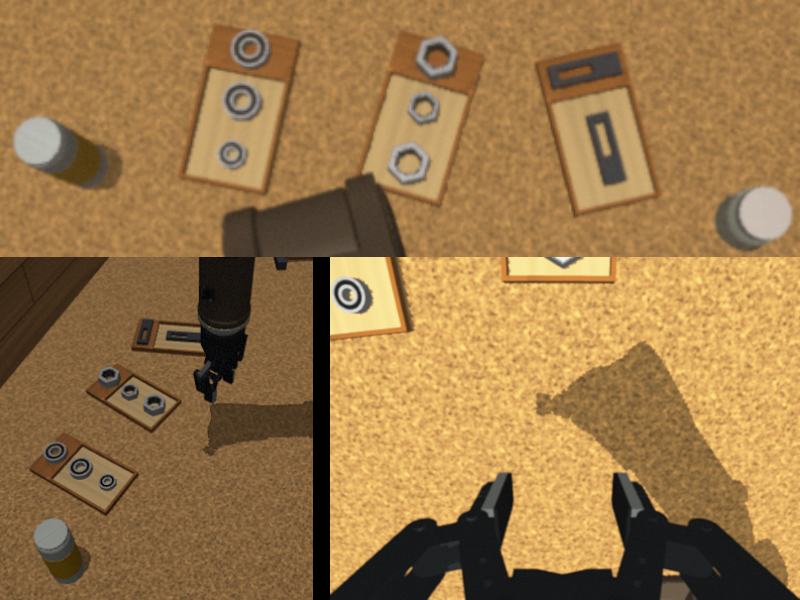

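All five pieces lie flat well inside the right bays (at most 38 mm along and 4 mm across from each bay's centre). The can and jar still stand in place and the gripper is clear and empty.

```bash
python3 -c "
from workcell import robot
print(robot.sign_off())"
```

```text
the job is handed in; nothing more can be done
None
```

All five pieces are sorted flat into their matching trays, the spray can and jar were left standing in place, and the job was handed in at about 20 s of the 131 s allowed; sign-off returned no verdict.

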